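Check a punch shank in the go / no-go gap gauge

ROBOT

A 6-joint arm with a two-finger parallel gripper is mounted at the origin on the work surface. World frame = base frame: x ahead of the robot, y to its left, z up, the work surface at z = 0. Lengths are in mm, angles in rad, forces in N, time in s.
With the tool pointing down it reaches from about 300 to 825 mm from the base axis. Payload 5.4 kg.
Tool frame: the origin (TCP) lies midway between the tips of the shut fingers; the grasp point (between the pads) lies 19 mm behind it; z points along the fingers, y is the direction in which the jaws open and shut (so a half turn about z gives the same grasp; the last joint's range is limited). The gripper opens to 92 mm and grips with 3 to 60 N. Pads are 20 mm wide; open, the fingers measure 128 mm over their backs; the gripper's body (75 mm by 189 mm) begins 69 mm behind the grasp point.
Start: joints at [1.122, 0.158, 1.597, -0, 1.386, -0.21], TCP at [136.02, 558.663, 214.601] pointing down, gripper open.
Joint ranges: [-2.91, 2.91], [-0.94, 2.29], [0.18, 2.7], [-1.29, 4.43], [0.17, 2.64], [-3, 3]. Speed limits (rad/s): [2.57, 2.57, 3.14, 3.14, 3.14, 3.14].

INTERFACE

Orientations are given as [roll, pitch, yaw] about the fixed x, y, z axes, in that order (R = Rz(yaw) Ry(pitch) Rx(roll)).
In Python, from workcell import ctrl, snapshot, get_calibration, workorder gives the robot as it stands.
- The arm moves only by the tool carry_out, never from a script. Its argument "series" is one flat list of numbers, 7 for each row, row after row: the shift along the tool's x, y, z in mm, then the turn, a rotation vector about the tool's x, y, z in rad, then the opening in per cent of the stroke, from 0 (shut) to 100 (fully open). In form: [tx, ty, tz, rx, ry, rz, gripper, tx, ty, tz, rx, ry, rz, gripper, ...]. A call has 1 to 12 rows; each row is the pose to reach, as a shift and turn from the pose measured when the call began, along the tool's axes at that moment; what a row does not reach only later rows make up. A row lasts 1/8 s, in which the tool goes at most 62.5 mm and 10.7 degrees, less where a joint would pass 70% of its speed; a pose out of reach is approached as far as the arm can. A call with a gripper value outside its range is refused whole. The fingers move at their own pace and stop on an object; "force" is the grip in N (left out, the last holds). Time passes only in rows, so rows that repeat a pose let the fingers close. It gives the time, the measured TCP pose, the force and the opening at its end, in the units of the state.
- ctrl.get_state(): the state, without advancing time (a new reading comes with each control period).
- snapshot(name): name is "scene" or "top" or "wrist"; returns (picture, depth): 420x560x3 uint8, red, green, blue; 420x560 float32, mm along the optical axis (not along the pixel's ray), 0 where there is no reading.
- get_calibration(name): a dict with "intrinsics" (3x3 intrinsics, pixels), "rvec" (rotation vector, rad) and "tvec" (3), from world to camera coordinates, as OpenCV has them. Camera axes: x right, y down, z forward; pixel columns grow to the right and rows downward; lengths in mm; the calibration is good to about 2 mm. The wrist camera is an equidistant fisheye: a pixel r from the principal point sees the ray r / f radians off the axis. A picture is of the moment at which its call begins: read the wrist's pose just before it. get_calibration takes no time and is no camera call; for the wrist camera it gives the pose at the moment of the call.
- workorder.hand_in(): hands the job in, once; it reports no verdict.
The state is a dict: "clock": time; "joints": joint angles; "qvel": joint speeds; "tau": joint torques, N m; "ee_pos": TCP position; "orientation": TCP orientation; "wrist_force": force on the tool from outside, world axes, zero at the start; "ft_torque": the same for the moment, N m; "gripper_width": finger opening in mm.
Only numpy, scipy, OpenCV 4.12 (cv2) and the standard library are available. Lean on these libraries where they do the work, as an engineer would, in place of code of your own. Each camera call takes 0.05 s, during which the arm holds its last target.

TASK

Pick up the wooden-handled punch and, keeping it upright, slide its steel shank in from the open end and right through the wider (go) gap of the gauge on the bench. Then push it against the narrower (no-go) gap behind with about 10 N, steadily for about a second, to prove that it does not go in; never push on the gauge with more than 15 N. Finally take it out and stand it upright, set down gently, in the empty compartment of the white box, leaving everything else where it is.

Things in the scene. Friction and masses are not known exactly. Their poses are not given: they have to be found in the camera images.
- punch_mid (a point): The punch to be checked: the only thing with a wooden handle on a steel shank that stands upright on the bench, 112 mm tall, round about its z axis, about 0.2 kg. From its foot up: steel shank 24 mm diameter from 0 to 55 mm, brass collar 32 mm diameter from 55 to 61 mm, straight wooden handle 26 mm diameter from 61 to 108 mm. This point lies on its axis half-way up, 56 mm above the foot; z points to the handle. Grip it by the handle.
- punch: The same punch; origin at the centre of its foot (underside), z up along its axis.
- gauge: The gauge, fixed to the bench: grey base plate 128 x 96 mm, 8 mm thick, with plain steel jaws on it that stand 37 mm high (their tops 45 mm above the bench). Origin on the bench under the gauge; +x is the direction in which the shank is pushed: first the go gap, then the no-go gap, both centred on y = 0. The plate spans x -56 to +72 mm, y +-48 mm.
- go_jaws: The first pair of jaws, the go gap: 26 mm wide, 32 mm long, open above, flared (5 mm at 45 degrees) at its entry. Origin at the centre of the gap at the height of the plate's top (8 mm above the bench), 34 mm before the origin of gauge, axes as gauge; the jaws span x -16 to +16 mm. They carry the no-go fork (see nogo_nearest) behind them.
- nogo_nearest (a point): Point 40 mm beyond the origin of go_jaws: the nearest place of the no-go fork's front face. The fork, 20 mm gap, square edged, is locked 0 to 34 mm beyond this point (+x), differently each time and not measured: find it by feel or sight. It stops the shank with its axis 6.5 mm before the fork's face; then each mm of hand travel adds 1 to 5 N. Before it the shank is free.
- tray: The white plastic box, fixed to the bench: 110 (x) x 200 (y) x 32 mm high, walls 4 mm, split half-way along y into two compartments. Origin at the centre of its underside. The -y compartment holds two small steel dies.
- tray_empty (a point): Centre of the floor of the empty (+y) compartment of the white box, about 5 mm above the bench; the compartment is 102 mm (x) by 94 mm (y) inside.
- jar: Small amber jar, 44 mm diameter, 55 mm tall; a bystander, origin at its underside.
- mallet: Mallet lying on the bench; a bystander.
- awl: Awl with a wooden handle, lying; a bystander.
- slicker: Turned wooden edge slicker, standing, 36 mm diameter, 70 mm tall, all wood; a bystander.
- tin: Flat steel tin, 80 mm diameter, 50 mm tall; a bystander.
- iron: Flat steel hand tool, lying; a bystander.
- die0: Small steel die, 28 mm diameter, 28 mm tall, in the box's other compartment; a bystander.
- die1: Second such die; a bystander.
Things that resemble listed ones, but are neither listed nor needed, are in the scene too. What is shaped like the punch but green or purple is not meant.

How it is judged (in metres and radians):
On the way, in this order (a step that is already met when the one before it is completed fails the run):
1. the punch is upright and low in front of the entry of the go gap (x of punch_mid in the frame of go_jaws between -0.095 and -0.022 m and y of punch_mid in the frame of go_jaws between -0.03 and 0.03 m and z of punch_mid in the frame of go_jaws below 0.076 m and angle between punch_mid's own z axis and vertical below 0.15 rad), for 0.02 s.
2. the shank is inside the go gap, half-way through (x of punch_mid in the frame of go_jaws between -0.008 and 0.008 m and y of punch_mid in the frame of go_jaws between -0.004 and 0.004 m and z of punch_mid in the frame of go_jaws below 0.076 m and angle between punch_mid's own z axis and vertical below 0.15 rad), for 0.02 s.
3. the shank, through the go gap, is held against the no-go fork with contact forces that add up to more than 7 N (a push of 4 to 7 N) for 0.7 s (x of punch_mid in the frame of go_jaws between 0.029 and 0.076 m and y of punch_mid in the frame of go_jaws between -0.006 and 0.006 m and z of punch_mid in the frame of go_jaws below 0.076 m and angle between punch_mid's own z axis and vertical below 0.15 rad and contact force between punch and go_jaws above 7 N), for 0.7 s.
At the end, for the whole second after the job is handed in: The punch stands upright (within 0.1 rad) and at rest, released, on the floor of the empty compartment of the white box (x of punch_mid in the frame of tray_empty between -0.051 and 0.051 m and y of punch_mid in the frame of tray_empty between -0.047 and 0.047 m and z of punch_mid in the frame of tray_empty between 0.05 and 0.064 m and angle between punch_mid's own z axis and vertical below 0.1 rad and linear speed of punch below 0.02 m/s and contact force between punch and the fingers below 0.1 N); the robot touches nothing.
It fails at once if the punch is pushed too hard on the gauge: the forces of its contacts with the gauge add up to more than 30 N (on the two wedging edges of the no-go gap, a push of about 15 N) (contact force between punch and gauge above 30 N).
It fails at once if the gauge is pushed by the robot itself with more than 30 N (contact force between any of the fingers, the arm and gauge above 30 N).
It fails at once if the punch is banged down in the box (over 60 N) (contact force between punch and tray above 60 N).
It fails at once if a bystander is moved by more than 25 mm (distance of any of jar, mallet, awl, slicker, tin, iron, die0, die1 from where it was at the start of the episode above 0.025 m).
It also fails if it takes over 62 s, if anything falls off the work surface, if the arm or the gripper's body presses on something with over 40 N, if the wrist force passes 120 N, or if a joint passes its speed limit or range.

## Working session

There is one attempt and no reset: what is moved stays moved. The work goes in short steps, Python scripts to look and compute and a tool call to move; the robot and the scene stay as the last step left them, time stands still between calls to the robot, and variables do not carry over. Pictures are saved under pics/ and viewed, and the job is handed in when it is done.

Besides the shell and the picture viewer there is one more tool, called by a JSON object that holds its "name" and its "arguments". carry_out: Moves the arm, as the interface text tells. Its arguments: {"type":"object","properties":{"series":{"type":"array","items":{"type":"number"}},"force":{"type":"number"}},"required":["series"]}

```bash
mkdir -p pics; ls; python3 - <<'E'
from workcell import ctrl, snapshot, get_calibration
import cv2, numpy as np
s=ctrl.get_state(); print({k:np.round(v,3).tolist() for k,v in s.items()})
for n in ["scene","top","wrist"]:
    c=get_calibration(n); print(n,c)
    p,d=snapshot(n); cv2.imwrite(f"pics/{n}0.png",p[:,:,::-1]); np.savez(f"pics/{n}0.npz",p=p,d=d,K=c["intrinsics"],r=c["rvec"],t=c["tvec"])
E
```

```text
pics
{'clock': 0.0, 'joints': [1.122, 0.159, 1.598, -0.0, 1.386, -0.21], 'qvel': [-0.001, -0.001, 0.002, 0.001, 0.001, 0.002], 'tau': [-0.0, -38.557, -32.211, 0.07, 0.038, -0.0], 'ee_pos': [135.746, 558.092, 213.614], 'orientation': [-3.14, -0.0, 2.903], 'wrist_force': [-0.245, -0.269, -0.572], 'ft_torque': [0.0, 0.025, -0.05], 'gripper_width': 91.634}
scene {'intrinsics': array([[538.76239392,   0.        , 275.75233518],
       [  0.        , 538.76239392, 216.37759108],
       [  0.        ,   0.        ,   1.        ]]), 'rvec': array([ 2.01330532,  1.70509862, -0.53244244]), 'tvec': array([ -48.34767152, -423.17360441, 1774.84045394])}
top {'intrinsics': array([[403.95948123,   0.        , 276.39821918],
       [  0.        , 403.95948123, 203.76199538],
       [  0.        ,   0.        ,   1.        ]]), 'rvec': array([ 2.10011288, -2.15074316,  0.17846096]), 'tvec': array([  -5.39268494,  559.34189911, 1176.24883835])}
wrist {'intrinsics': array([[325.1922621 ,   0.        , 282.09283447],
       [  0.        , 325.1922621 , 206.01861241],
       [  0.        ,   0.        ,   1.        ]]), 'rvec': array([-2.27785322, -1.78923707, -0.26483743]), 'tvec': array([-574.60771624,  -32.71276839,  392.6157375 ])}
```

View pics/scene0.png

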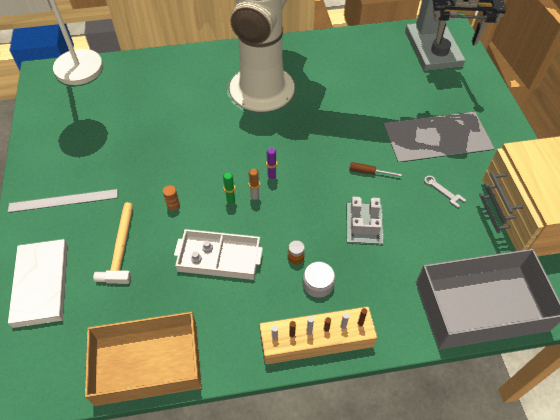

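View pics/top0.png

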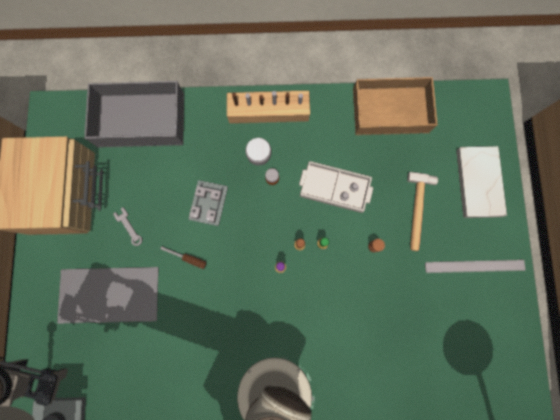

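View pics/wrist0.png

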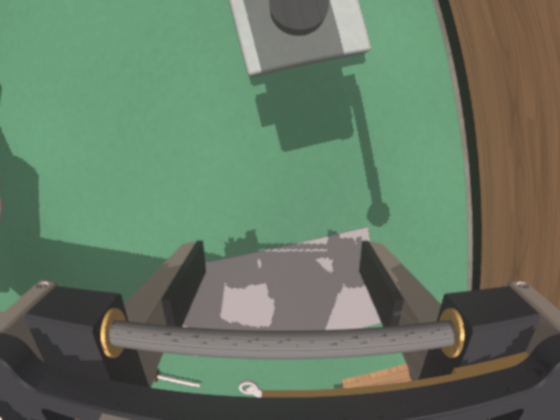

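The scene view shows the candidates: green punch (229,188), purple (272,163), wooden-handled on a steel shank (254,183), the all-wood slicker (171,197), and stubs in the wooden rack (320,335). In the top view the wooden one is at (300,243). I'll enlarge it to confirm.

```bash
python3 - <<'E'
import cv2, numpy as np
a=cv2.imread("pics/scene0.png");b=cv2.imread("pics/top0.png")
c1=cv2.resize(a[130:270,160:390],None,fx=3,fy=3,interpolation=cv2.INTER_CUBIC)
cv2.imwrite("pics/crop_s.png",c1)
c2=cv2.resize(b[130:280,180:390],None,fx=3.8,fy=3.8,interpolation=cv2.INTER_CUBIC)
cv2.imwrite("pics/crop_t.png",c2)
E
```

```text
(no output)
```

View pics/crop_s.png

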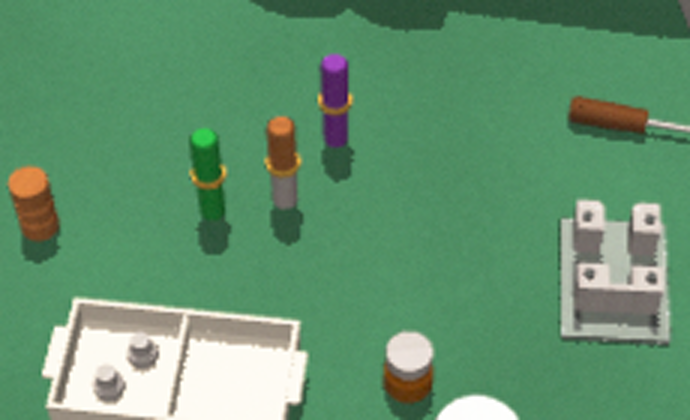

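View pics/crop_t.png

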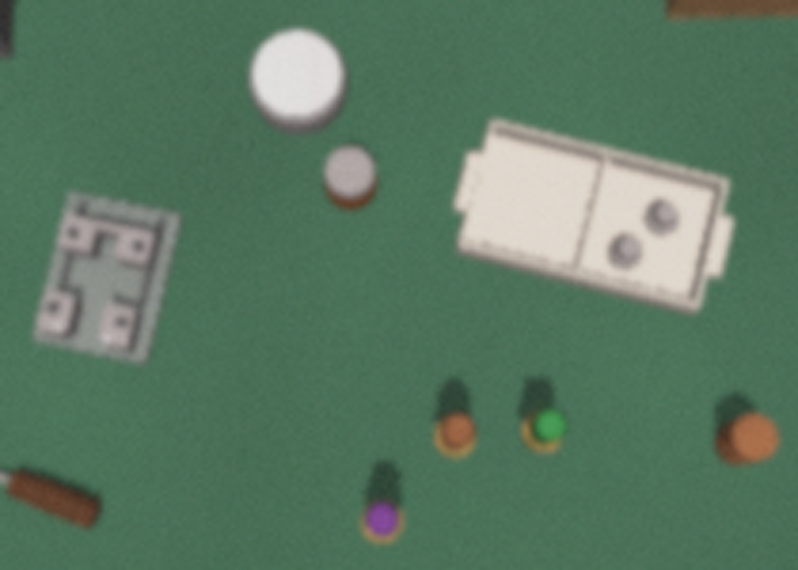

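The crops confirm it: scene (254,183) / top (300,243) is the only punch with a brown wooden handle, a brass collar and a grey steel shank. In the gauge, the flared pair is on the robot's side and the bridged (fork) pair is on the far side, so +x of the gauge points away from the robot. Next I measure positions.

```bash
cat > h.py <<'E'
import cv2, numpy as np
def load(f): z=np.load(f); return z["p"],z["d"],dict(intrinsics=z["K"],rvec=z["r"],tvec=z["t"])
def ray(c,uv,fish=False):
    K=c["intrinsics"];R=cv2.Rodrigues(np.array(c["rvec"],float))[0];t=np.array(c["tvec"]).ravel()
    uv=np.atleast_2d(np.array(uv,float))
    x=(uv[:,0]-K[0,2])/K[0,0];y=(uv[:,1]-K[1,2])/K[1,1]
    if fish:
        r=np.hypot(x,y);s=np.where(r>1e-9,np.sin(r)/np.maximum(r,1e-9),1)
        d=np.stack([x*s,y*s,np.cos(r)],1)
    else: d=np.stack([x,y,np.ones_like(x)],1)
    return -R.T@t,(d/np.linalg.norm(d,axis=1,keepdims=True))@R
def onplane(c,uv,z,fish=False):
    o,d=ray(c,uv,fish); return o+d*((z-o[2])/d[:,2])[:,None]
def tri(rays):
    A=np.zeros((3,3));b=np.zeros(3)
    for o,d in rays:
        P=np.eye(3)-np.outer(d,d);A+=P;b+=P@o
    x=np.linalg.solve(A,b);return x,[np.linalg.norm((np.eye(3)-np.outer(d,d))@(x-o)) for o,d in rays]
def cloud(c,d,fish=False):
    h,w=d.shape;u,v=np.meshgrid(np.arange(w),np.arange(h));uv=np.stack([u.ravel(),v.ravel()],1)
    o,r=ray(c,uv,fish);R=cv2.Rodrigues(np.array(c["rvec"],float))[0]
    s=d.ravel()/(r@R[2]);P=o+r*s[:,None];P[d.ravel()<=0]=np.nan
    return P.reshape(h,w,3)
def project(c,P,fish=False):
    P=np.atleast_2d(np.array(P,float));K=c["intrinsics"];R=cv2.Rodrigues(np.array(c["rvec"],float))[0]
    q=P@R.T+np.array(c["tvec"]).ravel()
    if fish:
        r=np.hypot(q[:,0],q[:,1]);th=np.arctan2(r,q[:,2]);x=q[:,0]/r*th;y=q[:,1]/r*th
    else:x=q[:,0]/q[:,2];y=q[:,1]/q[:,2]
    return np.stack([K[0,0]*x+K[0,2],K[1,1]*y+K[1,2]],1)
E
python3 - <<'E'
from h import *
np.set_printoptions(precision=1,suppress=True)
pt,dt,ct=load("pics/top0.npz");ps,ds,cs=load("pics/scene0.npz")
Pt=cloud(ct,dt);Ps=cloud(cs,ds)
print("bench z top",np.nanmedian(Pt[270:300,300:340,2]),"scene",np.nanmedian(Ps[190:200,300:340,2]))
hsv=cv2.cvtColor(pt,cv2.COLOR_RGB2HSV)
def centers(P,p,name,pred):
    pass
# high points in both clouds near punches
for n,P in (("top",Pt),("scene",Ps)):
    for lab,box in dict(punch=((230,256,290,312),(165,205,246,262)),green=((230,255,314,332),(168,210,220,238)),purple=((258,276,272,290),(145,185,264,280)),slick=((235,258,366,390),(183,212,160,182))).items():
        b=box[0 if n=="top" else 1];Q=P[b[0]:b[1],b[2]:b[3]].reshape(-1,3);Q=Q[np.isfinite(Q).all(1)]
        zm=np.percentile(Q[:,2],98);
        H=Q[Q[:,2]>zm-6];print(n,lab,"ztop",zm,"c",H.mean(0),len(H), "mid",Q[Q[:,2]>30].mean(0))
# gauge & tray
for n,P,b in (("top",Pt,(178,228,186,232)),("scene",Ps,(190,245,340,388))):
    Q=P[b[0]:b[1],b[2]:b[3]].reshape(-1,3);Q=Q[np.isfinite(Q).all(1)];
    for lo,hi in((4,20),(38,60)):
        H=Q[(Q[:,2]>lo)&(Q[:,2]<hi)];print(n,"gauge",lo,H.mean(0),np.median(H[:,2]),cv2.minAreaRect(H[:,:2].astype(np.float32)))
for n,P,b in (("top",Pt,(155,215,295,378)),("scene",Ps,(225,282,170,266))):
    Q=P[b[0]:b[1],b[2]:b[3]].reshape(-1,3);Q=Q[np.isfinite(Q).all(1)];
    H=Q[(Q[:,2]>26)&(Q[:,2]<40)];print(n,"tray",H.mean(0),np.median(H[:,2]),cv2.minAreaRect(H[:,:2].astype(np.float32)))
E
```

```text
bench z top 0.2691929844022525 scene -0.4518131100943492
top punch ztop 113.17170489942713 c [435.1 -83.9 111.4] 64 mid [433.1 -82.5  99. ]
top green ztop 113.8040076316018 c [ 437.5 -152.   111.8] 57 mid [ 435.8 -149.7   97. ]
top purple ztop 114.209250576373 c [371.1 -26.  111.8] 60 mid [370.  -25.9  98.1]
top slick ztop 73.13109163010488 c [ 428.  -313.3   70.5] 101 mid [ 426.6 -310.8   65. ]
scene punch ztop 113.0575519916243 c [437.9 -83.6 111.3] 47 mid [443.1 -84.8  79.8]
scene green ztop 111.79075263601901 c [ 440.1 -153.1  110.3] 59 mid [ 445.2 -153.1   80.9]
scene purple ztop 112.76720020196939 c [374.2 -26.  110.7] 57 mid [378.8 -26.5  79.8]
scene slick ztop 72.27830102984899 c [ 430.1 -313.3   70.1] 105 mid [ 434.9 -312.5   59.1]
top gauge 4 [576.6 193.    8.6] 8.354774753260244 ((577.3485107421875, 196.78494262695312), (138.28749084472656, 157.3367156982422), 88.6686019897461)
top gauge 38 [568.5 199.5  45.2] 45.10180485610135 ((567.0585327148438, 199.5207061767578), (75.37100219726562, 96.49413299560547), 76.46202850341797)
scene gauge 4 [584.8 194.    8.8] 8.126709967948727 ((556.4771728515625, 205.69915771484375), (132.96670532226562, 180.4153594970703), 79.30560302734375)
scene gauge 38 [573.7 197.7  44.7] 44.77498360014329 ((568.8111572265625, 199.00958251953125), (74.52458953857422, 99.99085235595703), 76.40141296386719)
top tray [ 612.2 -210.7   31.3] 31.31631053775982 ((615.8554077148438, -204.13009643554688), (221.79135131835938, 112.74735260009766), 73.4591064453125)
scene tray [ 615.2 -209.1   30.8] 30.72607434685949 ((615.2859497070312, -204.27284240722656), (222.36154174804688, 116.05931854248047), 73.82278442382812)
```

```bash
cat >> h.py <<'E'
from scipy.spatial.transform import Rotation as Ro
def plan(targets,st=None):
    """targets: list of (xyz, yaw) tool-down; prints tool-frame shift and rotvec from present pose"""
    if st is None:
        from workcell import ctrl; st=ctrl.get_state()
    R=Ro.from_euler("xyz",st["orientation"]);p=np.array(st["ee_pos"])
    for x,yaw in targets:
        T=Ro.from_euler("xyz",[np.pi,0,yaw])
        print(x,yaw,"->",np.round(R.inv().apply(np.array(x)-p),1),np.round((R.inv()*T).as_rotvec(),3))
E
python3 - <<'E'
from h import *
from workcell import ctrl,get_calibration
c=get_calibration("wrist");o,d=ray(c,[[c["intrinsics"][0,2],c["intrinsics"][1,2]]],True)
s=ctrl.get_state();R=Ro.from_euler("xyz",s["orientation"])
print(R.inv().apply(o-s["ee_pos"]),R.inv().apply(d))
plan([((480,220,250),2.903),((540,150,250),2.903)])
E
```

```text
[  82.72899139    0.4437518  -170.60411266] [[-2.91648032e-01  1.48229574e-04  9.56525694e-01]]
(480, 220, 250) 2.903 -> [-414.4 -247.3  -35.9] [-0.001 -0.    -0.   ]
(540, 150, 250) 2.903 -> [-489.3 -301.1  -35.9] [-0.001 -0.    -0.   ]
```

{"name": "carry_out", "arguments": {"series": [-45,-28,3,0,0,0,100,-90,-56,6,0,0,0,100,-135,-84,9,0,0,0,80,-180,-112,12,0,0,0,60,-225,-140,14,0,0,0,60,-270,-168,17,0,0,0,60,-315,-197,20,0,0,0,60,-355,-222,22,0,0,0,60,-393,-247,24,0,0,0,60,-393,-247,24,0,0,0,60,-393,-247,24,0,0,0,60]}}

```text
clock: 1.52
ee_pos: [458.6, 225.6, 189.8]
orientation: [-3.14, -0.001, 2.903]
wrist_force: [0.0, 0.6, -0.9]
gripper_width: 55.3
```

```bash
cat > snap.py <<'E'
import sys
from h import *
from workcell import ctrl, snapshot, get_calibration
def snap(n,tag):
    c=get_calibration(n);s=ctrl.get_state();p,d=snapshot(n)
    cv2.imwrite(f"pics/{n}{tag}.png",p[:,:,::-1]);np.savez(f"pics/{n}{tag}.npz",p=p,d=d,K=c["intrinsics"],r=c["rvec"],t=c["tvec"])
    return p,d,c
if __name__=="__main__": snap(sys.argv[1],sys.argv[2])
E
python3 snap.py wrist 1; python3 -c "
from workcell import ctrl;s=ctrl.get_state();print(s)"
```

```text
{'clock': 1.575, 'joints': array([ 2.21680079e-01,  1.34946701e-02,  1.80127523e+00, -7.39665607e-04,
        1.32839122e+00, -1.11103213e+00]), 'qvel': array([ 0.01078629, -0.00528697,  0.0018433 , -0.00298655, -0.00082862,
       -0.00244676]), 'tau': array([-7.18552116e-01, -3.18775356e+01, -3.16894448e+01, -1.51857873e-02,
        6.49602246e-02,  2.69099604e-03]), 'ee_pos': array([458.40985798, 225.98886834, 189.88890718]), 'orientation': array([-3.14025342e+00, -1.08714512e-03,  2.90368591e+00]), 'wrist_force': array([-0.10968101, -0.23104583,  0.08232672]), 'ft_torque': array([-0.01581497, -0.03833413, -0.01295296]), 'gripper_width': 55.126127333855145}
```

View pics/wrist1.png

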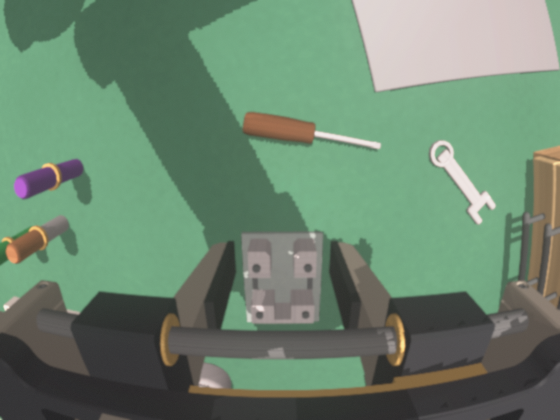

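The wrist view (the image's downward direction points away from the robot) shows the gauge at (282,280), aligned with the image, and the punch (38,240) between purple and green. The fingers hide the surroundings, so I'll move forward for a clear view of the gauge.

{"name": "carry_out", "arguments": {"series": [-50,0,0,0,0,0,60,-100,0,0,0,0,0,60,-140,0,0,0,0,0,60,-140,0,0,0,0,0,60,-140,0,0,0,0,0,60]}}

```text
clock: 2.2
ee_pos: [593.1, 194.3, 189.5]
orientation: [-3.14, -0.002, 2.905]
wrist_force: [-0.2, 0.3, -0.8]
gripper_width: 55.3
```

```bash
python3 snap.py wrist 2; python3 -c "
import cv2
a=cv2.imread('pics/wrist2.png');cv2.imwrite('pics/c2.png',cv2.resize(a[40:260,170:400],None,fx=2.6,fy=2.6,interpolation=cv2.INTER_CUBIC))"
```

```text
(no output)
```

View pics/c2.png

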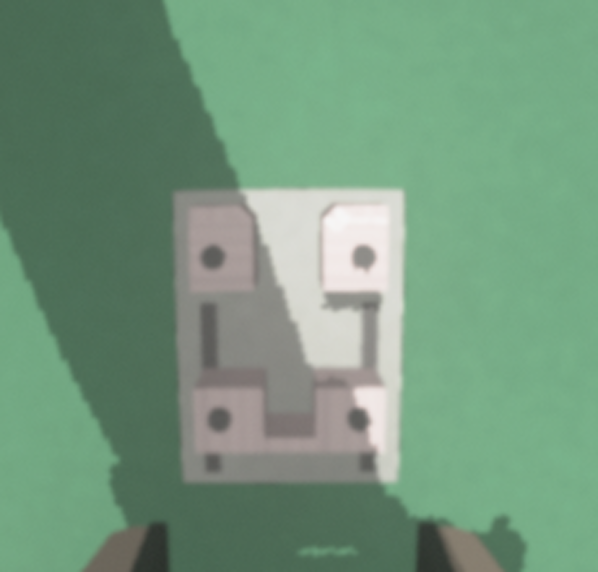

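```bash
python3 - <<'E'
from h import *
np.set_printoptions(precision=1,suppress=True)
p,d,c=load("pics/wrist2.npz")
P=cloud(c,d,True)
print("bench",np.nanmedian(P[60:100,330:380,2]))
def crop(x,y): return (170+x/2.6-0.3,40+y/2.6-0.3)
pts=dict(goL=(212,257),goR=(363,257),fkL=(219,420),fkR=(359,420))
W={k:onplane(c,[crop(*v)],45,True)[0] for k,v in pts.items()}
for k,v in W.items(): print(k,v)
g=(W["goL"]+W["goR"])/2;f=(W["fkL"]+W["fkR"])/2
print(g,f,np.degrees(np.arctan2(*(f-g)[[1,0]])), "y dirs",[np.degrees(np.arctan2(-(W[a]-W[b])[0],(W[a]-W[b])[1])) for a,b in(("goR","goL"),("fkR","fkL"))])
# depth cloud analysis
Q=P[100:250,220:340].reshape(-1,3);Q=Q[np.isfinite(Q).all(1)]
H=Q[(Q[:,2]>42)&(Q[:,2]<49)];print(np.median(H[:,2]),cv2.minAreaRect(H[:,:2].astype(np.float32)))
B=Q[(Q[:,2]>5)];r=cv2.minAreaRect(B[:,:2].astype(np.float32));print("plate",r)
B=Q[(Q[:,2]>6)&(Q[:,2]<12)];print(np.median(B[:,2]));
for yaw in (np.radians(-13.5),):
    ax=np.array([np.cos(yaw),np.sin(yaw)]);ay=np.array([-ax[1],ax[0]])
    h=H[:,:2]@np.c_[ax,ay];
    o=np.array(r[0])@np.c_[ax,ay];h=h-o
    print("plate centre uv",o)
    for lo in range(-60,64,4):
        s=h[(h[:,0]>=lo)&(h[:,0]<lo+4),1]
        if len(s)>5:
            n=s[s<0];q=s[s>0];print(lo,len(s),n.min() if len(n) else 0,n.max() if len(n) else 0,q.min() if len(q) else 0,q.max() if len(q) else 0)
# in-hsv plate contour
E
```

```text
bench 0.5245116412462494
goL [532.4 178.4  45. ]
goR [545.7 233.1  45. ]
fkL [594.3 165.   45. ]
fkR [607.  217.9  45. ]
[539.1 205.8  45. ] [600.7 191.4  45. ] -13.110206198107836 y dirs [np.float64(-13.611630490929906), np.float64(-13.556947253162871)]
45.59195452773247 ((567.234130859375, 199.1510009765625), (74.73556518554688, 96.3483657836914), 76.38308715820312)
plate ((576.0128173828125, 197.14218139648438), (96.46090698242188, 127.34039306640625), 76.43991088867188)
8.596849818552244
plate centre uv [514.1 326.2]
-60 63 -36.0302697413631 -18.686625896019564 17.691364905223793 37.136783809769895
-56 199 -36.1287904270431 -13.879028505526094 12.97323780638294 37.10361332222658
-52 211 -36.182048469956044 -12.97556940131517 12.953406005519582 37.08577263717331
-48 201 -36.165759086970695 -12.898207334597487 12.946773055779317 37.347983232300635
-44 181 -37.39936736022133 -12.980941496135358 12.973819965242399 36.22957129465544
-40 141 -37.36783338598053 -12.96050221606913 13.032873575523297 36.34486040959018
-36 171 -36.53481492951016 -12.96620982774482 13.026817559164954 36.45711873299331
-32 198 -36.54607210749202 -13.063977065627284 13.043302867623765 36.68705106682842
-28 150 -36.598746954305454 -13.091695941556509 13.060521130304608 36.625824235873836
12 213 -35.82154948312103 -9.572752447910943 11.33522258304697 36.519000159520886
16 208 -35.8447170173107 -9.578764835260188 11.353696861440369 36.59857291870509
20 176 -36.0937900163313 -9.631723671994905 11.388610655130321 36.79707387471291
24 137 -36.137003847394396 -9.67586296011956 11.425629744332127 36.70759506513224
28 162 -36.330797348241845 -9.727567783597578 11.45410291094828 35.9091193309568
32 282 -36.480791252704535 -0.6580412060373533 0.3406657201795724 36.05944840721418
36 180 -36.55078283105496 -0.6732837493269699 0.3346384017326045 36.17005509194348
```

The gauge is measured: yaw −13.55°, go_jaws origin ≈ (535,207), centreline consistent to 0.4 mm across three cameras, and the fork face ≈ 54 mm beyond the go_jaws origin. Next I go to the punch.

{"name": "carry_out", "arguments": {"series": [9,-46,-5,0,0,0.06,60,18,-92,-10,0,0,0.13,60,26,-138,-10,0,0,0.2,60,34,-184,-10,0,0,0.27,60,43,-230,-10,0,0,0.34,60,52,-275,-10,0,0,0.4,60,60,-320,-10,0,0,0.45,60,60,-320,-10,0,0,0.45,60,60,-320,-10,0,0,0.45,60]}}

```text
clock: 3.38
ee_pos: [459.7, -101.7, 200.4]
orientation: [-3.14, -0.001, 2.456]
wrist_force: [-0.1, 0.2, -0.4]
gripper_width: 55.0
```

```bash
python3 snap.py wrist 3
```

```text
(no output)
```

View pics/wrist3.png

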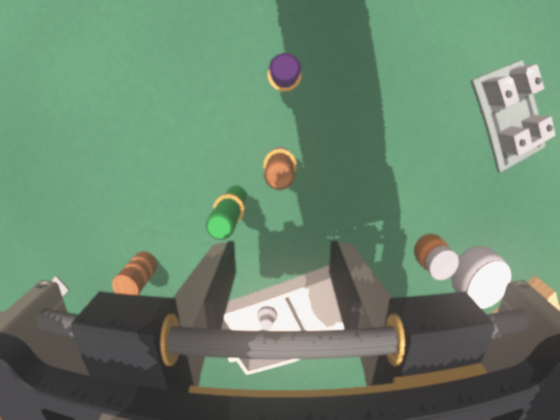

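The punch stands at (280,168), with its handle top near (280,173). Green is at (222,222) and purple at (285,70).

```bash
python3 - <<'E'
from h import *
np.set_printoptions(precision=1,suppress=True)
p,d,c=load("pics/wrist3.npz");P=cloud(c,d,True)
for lab,(x,y) in dict(punch=(280,168),green=(222,222),purple=(285,70)).items():
    Q=P[y-28:y+28,x-26:x+26].reshape(-1,3);rgb=p[y-28:y+28,x-26:x+26].reshape(-1,3)
    ok=np.isfinite(Q).all(1)&(Q[:,2]>104);H=Q[ok];(cx,cy),r=cv2.minEnclosingCircle(H[:,:2].astype(np.float32))
    print(lab,"ztop",np.percentile(Q[np.isfinite(Q).all(1),2],97),"circle",cx,cy,r,"mean",H.mean(0))
    ok=np.isfinite(Q).all(1)&(Q[:,2]>107.5);H=Q[ok];(cx,cy),r=cv2.minEnclosingCircle(H[:,:2].astype(np.float32));print("  ",cx,cy,r)
# two-view: wrist top-disc pixel and scene/top pixels
def disc(f,fish,box,zmin):
    p,d,c=load(f);P=cloud(c,d,fish);y0,y1,x0,x1=box;m=np.zeros(d.shape,bool);m[y0:y1,x0:x1]=P[y0:y1,x0:x1,2]>zmin
    v,u=np.nonzero(m);o,r=ray(c,[[u.mean(),v.mean()]],fish);return o,r[0]
a=disc("pics/wrist3.npz",True,(140,196,254,306),108);b=disc("pics/scene0.npz",False,(165,205,246,262),108);t=disc("pics/top0.npz",False,(230,256,290,312),108)
print("tri",tri([a,b]),tri([a,t]),tri([a,b,t]))
# predict from text radius: foot
x=np.array([436,-84]);
E
```

```text
punch ztop 113.235210512018 circle 435.36297607421875 -84.17034912109375 13.028200149536133 mean [434.6 -83.6 111.7]
   435.40325927734375 -84.13548278808594 12.980875015258789
green ztop 206.4992221894827 circle 435.3822021484375 -140.95101928710938 25.161972045898438 mean [ 435.1 -144.8  130.7]
   435.3822021484375 -140.95101928710938 25.161972045898438
purple ztop 113.24764967265781 circle 370.3594970703125 -25.860960006713867 13.160985946655273 mean [370.9 -26.3 111.6]
   370.21826171875 -25.697772979736328 13.087546348571777
tri (array([435.4, -83.8, 108.4]), [np.float64(0.3822231617990438), np.float64(0.3822231617990127)]) (array([435.2, -83.9, 109.6]), [np.float64(0.11943736771953935), np.float64(0.11943736771942487)]) (array([435.4, -83.8, 108.4]), [np.float64(0.34437362400942173), np.float64(0.4208277588851888), np.float64(0.08209211452511264)])
```

```bash
python3 -c "
from h import *
plan([((435.5,-84,125),2.456),((435.5,-84,68),2.456)])"
```

```text
(435.5, -84, 125) 2.456 -> [29.8 -1.8 75.4] [-0.002 -0.001  0.001]
(435.5, -84, 68) 2.456 -> [ 29.8  -1.7 132.4] [-0.002 -0.001  0.001]
```

{"name": "carry_out", "arguments": {"series": [30,-2,25,0,0,0,60,30,-2,70,0,0,0,60,30,-2,105,0,0,0,60,30,-2,132,0,0,0,60,30,-2,132,0,0,0,60,30,-2,132,0,0,0,60], "force": 60}}

```text
clock: 4.18
ee_pos: [436.1, -83.8, 69.6]
orientation: [-3.141, 0.001, 2.459]
wrist_force: [0.2, -0.2, -0.6]
gripper_width: 55.3
```

{"name": "carry_out", "arguments": {"series": [0,0,0,0,0,0,20,0,0,0,0,0,0,10,0,0,0,0,0,0,10,0,0,0,0,0,0,10,0,0,0,0,0,0,10], "force": 60}}

```text
clock: 4.8
ee_pos: [436.5, -83.9, 69.9]
orientation: [-3.141, 0.001, 2.459]
wrist_force: [-0.1, -0.5, 3.1]
gripper_width: 25.1
```

```bash
python3 snap.py wrist 4; python3 snap.py scene 4; python3 -c "
import cv2
a=cv2.imread('pics/wrist4.png');b=cv2.imread('pics/scene4.png')
b=cv2.resize(b[110:230,190:350],None,fx=2.5,fy=2.5);b=cv2.copyMakeBorder(b,0,420-300,0,0,0)
cv2.imwrite('pics/c4.png',cv2.resize(cv2.hconcat([a,b]),None,fx=.83,fy=.83))
from workcell import ctrl;s=ctrl.get_state();print(s['ee_pos'],s['wrist_force'],s['ft_torque'],s['gripper_width'])"
```

```text
[436.47610133 -83.92687271  69.91253258] [ 0.34301545 -0.41876515  3.45422947] [ 0.10889708 -0.06215302 -0.00818389] 24.92731751658167
```

View pics/c4.png

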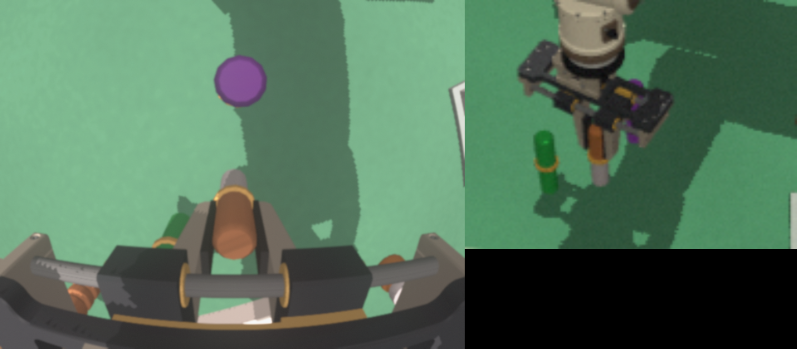

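Gripped (width 25 mm) with the TCP 70 mm above the foot. Now I lift it and carry it to the gauge entry.

```bash
python3 -c "
from h import *
go=np.array([535.2,207.1]);ax=np.array([.9722,-.2343])
e=go-62*ax; print(e)
plan([((*e,125),2.905),((*e,86),2.905)])"
```

```text
[474.9236 221.6266]
(np.float64(474.9236000000001), np.float64(221.6266), 125) 2.905 -> [163.  261.2 -55.5] [-0.001  0.001 -0.446]
(np.float64(474.9236000000001), np.float64(221.6266), 86) 2.905 -> [163.  261.3 -16.5] [-0.001  0.001 -0.446]
```

{"name": "carry_out", "arguments": {"series": [0,0,-25,0,0,0,10,0,0,-55,0,0,0,10,20,32,-60,0,0,-0.05,10,45,72,-60,0,0,-0.12,10,70,112,-60,0,0,-0.19,10,95,152,-60,0,0,-0.26,10,118,190,-60,0,0,-0.33,10,140,225,-60,0,0,-0.4,10,156,250,-58,0,0,-0.446,10,163,261,-56,0,0,-0.446,10,163,261,-56,0,0,-0.446,10,163,261,-56,0,0,-0.446,10]}}

```text
clock: 6.4
ee_pos: [474.6, 220.4, 125.3]
orientation: [-3.14, 0.0, 2.903]
wrist_force: [-0.7, -0.6, -1.4]
gripper_width: 25.1
```

```bash
python3 snap.py scene 5; python3 snap.py wrist 5; python3 -c "
import cv2
from h import *
a=cv2.imread('pics/wrist5.png');b=cv2.imread('pics/scene5.png')
b=cv2.resize(b[100:260,300:460],None,fx=2.6,fy=2.6);b=cv2.resize(b,(420,420))
cv2.imwrite('pics/c5.png',cv2.resize(cv2.hconcat([a,b]),None,fx=.8,fy=.8))
from workcell import ctrl;s=ctrl.get_state();print(s['ee_pos'],s['orientation'],s['wrist_force'],s['ft_torque'],s['gripper_width'])
go=np.array([535.2,207.1]);ax=np.array([.9722,-.2343]);ay=np.array([.2343,.9722]);q=s['ee_pos'][:2]-go;print('tcp in go',q@ax,q@ay)"
```

```text
[474.81259667 220.49802673 125.5454426 ] [-3.14011045e+00  7.55390884e-04  2.90299840e+00] [ 0.38010032 -0.45397368 -1.89930897] [-0.00064906  0.03021557  0.01632028] 24.747858790192456
tcp in go -61.84779118124093 -1.1232070155180964
```

View pics/c5.png

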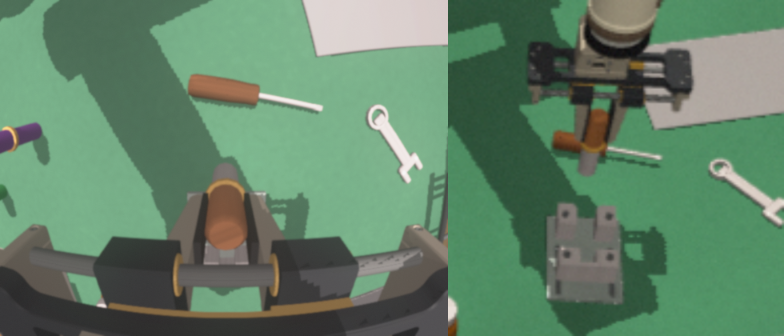

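```bash
python3 - <<'E'
from h import *
np.set_printoptions(precision=2,suppress=True)
go=np.array([535.2,207.1]);ax=np.array([.9722,-.2343]);ay=np.array([.2343,.9722])
for f,fish,b in(("wrist5",True,(200,320,240,320)),("scene5",False,(125,175,340,375))):
    p,d,c=load(f"pics/{f}.npz");P=cloud(c,d,fish)
    hsv=cv2.cvtColor(p,cv2.COLOR_RGB2HSV);m=(hsv[...,0]<16)&(hsv[...,1]>100)
    k=np.zeros_like(m);k[b[0]:b[1],b[2]:b[3]]=True
    Q=P[m&k];Q=Q[np.isfinite(Q).all(1)&(Q[:,2]>80)]
    z=Q[:,2];print(f,len(Q),np.percentile(z,[1,50,99]))
    q=Q[:,:2]-go;v=q@ay;u=q@ax
    T=z>np.percentile(z,99)-4
    print(" top u,v range",u[T].min(),u[T].max(),v[T].min(),v[T].max())
    for lo in range(118,170,8):
        s=(z>lo)&(z<lo+8)
        if s.sum()>5: print(lo,s.sum(),v[s].min(),v[s].max(),u[s].min(),u[s].max())
    # shank pts: gray in hand below
    if f=="scene5":
        Q=P[160:185,338:362].reshape(-1,3);Q=Q[(Q[:,2]>60)&(Q[:,2]<105)]
        for lo in range(60,110,10):
            s=(Q[:,2]>lo)&(Q[:,2]<lo+10);w=(Q[s,:2]-go)@ay
            if s.sum()>3:print(" shank",lo,s.sum(),w.min(),w.max(),((Q[s,:2]-go)@ax).max())
        print(np.nanmin(P[160:185,338:362,2]))
E
```

```text
wrist5 3479 [119.43 164.69 169.13]
 top u,v range -75.07063002179571 -53.24520389730524 -13.024453314169866 11.531113565249287
118 184 -13.167781968529319 11.082240968407048 -76.0456837950922 -65.58519589164658
126 245 -13.17975700929289 11.554299314261323 -76.07450448219736 -65.36916674777231
134 268 -13.122887213690477 11.610758654148155 -76.11500611526372 -65.40623239657268
142 290 -13.131646473524967 11.61362219801 -75.9600749247235 -64.99425229396603
150 345 -13.280495365788692 11.393684791209079 -75.96538319000057 -64.47225044500347
158 633 -13.176235364365395 11.673724744018894 -76.07582658598307 -55.48249944925179
166 1503 -12.463939583458261 10.921008567250896 -74.4940240307092 -53.24520389730524
scene5 153 [117.94 150.52 171.24]
 top u,v range -68.11265435458164 -47.48929245112252 -12.696551888513747 6.773317108385039
118 18 -10.667432818372223 11.034010385341336 -58.3336524232413 -47.958600632235786
126 19 -24.434027042811085 12.326858160694469 -57.65465444991666 -47.186815333813946
134 22 -12.048342289932382 11.366604661096082 -58.679931981418086 -45.20546032078384
142 13 -10.84674754289222 9.86639600113897 -56.011798790938556 -46.38773317475437
150 19 -11.670861115258674 9.129359086743841 -57.29386627169277 -47.215601171382545
158 33 -10.635081692418245 7.891422797675308 -67.5588381380492 -46.637540085480246
166 26 -10.999656235734241 7.205601887329056 -69.46485748043135 -47.48929245112252
-8.905696124442102
```

The wrist depth shows the punch upright and 0.8 mm right of the gap line (TCP reads −1.1). I'll correct by +1 mm in y and lower it.

{"name": "carry_out", "arguments": {"series": [0,1,20,0,0,0,10,0,1,41,0,0,0,10,0,1,41,0,0,0,10,0,1,41,0,0,0,10]}}

```text
clock: 7.0
ee_pos: [475.7, 221.1, 85.4]
orientation: [-3.141, 0.002, 2.902]
wrist_force: [-0.6, 0.9, -0.9]
gripper_width: 25.3
```

```bash
cat > st.py <<'E'
from h import *
from workcell import ctrl
np.set_printoptions(precision=2,suppress=True)
s=ctrl.get_state()
go=np.array([535.2,207.1]);ax=np.array([.9722,-.2343]);ay=np.array([.2343,.9722]);q=s['ee_pos'][:2]-go;f=s['wrist_force']
print('t',s['clock'],'u,v,z',q@ax,q@ay,s['ee_pos'][2],'F u,v,z',f[:2]@ax,f[:2]@ay,f[2],'ori',s['orientation'],'w',s['gripper_width'])
E
python3 st.py; python3 st.py
```

```text
t 7.0 u,v,z -61.11765823438745 -0.2860388825368334 85.41679302184721 F u,v,z -0.8475584661424643 0.769701582629574 -0.8704579917303092 ori [-3.14  0.    2.9 ] w 25.339046722035953
t 7.0 u,v,z -61.11765823438745 -0.2860388825368334 85.41679302184721 F u,v,z -0.8475584661424643 0.769701582629574 -0.8704579917303092 ori [-3.14  0.    2.9 ] w 25.339046722035953
```

{"name": "carry_out", "arguments": {"series": [-12,0,0,0,0,0,10,-24,0,0,0,0,0,10,-32,0,0,0,0,0,10,-36,0,0,0,0,0,10,-40,0,0,0,0,0,10,-44,0,0,0,0,0,10,-48,0,0,0,0,0,10,-48,0,0,0,0,0,10]}}

```text
clock: 8.0
ee_pos: [522.6, 209.7, 85.6]
orientation: [-3.141, 0.002, 2.902]
wrist_force: [0.2, -0.1, -1.1]
gripper_width: 25.0
```

```bash
python3 st.py;  python3 snap.py wrist 6; python3 - <<'E'
from h import *
go=np.array([535.2,207.1]);ax=np.array([.9722,-.2343]);ay=np.array([.2343,.9722])
p,d,c=load("pics/wrist6.npz");P=cloud(c,d,True);hsv=cv2.cvtColor(p,cv2.COLOR_RGB2HSV);m=(hsv[...,0]<16)&(hsv[...,1]>100)
k=np.zeros_like(m);k[200:320,240:320]=True
Q=P[m&k];Q=Q[np.isfinite(Q).all(1)];z=Q[:,2];v=(Q[:,:2]-go)@ay;u=(Q[:,:2]-go)@ax
for lo in range(80,130,8):
    s=(z>lo)&(z<lo+8)
    if s.sum()>5: print(lo,s.sum(),v[s].min(),v[s].max(),u[s].min(),u[s].max())
E
```

```text
t 8.0 u,v,z -12.854256767973363 -0.40295705355762856 85.58155660367115 F u,v,z 0.22223080207892804 -0.0162265538596728 -1.1232273485978874 ori [-3.14  0.    2.9 ] w 24.96282200878428
80 211 -12.258593907774555 11.757601459603 -27.164388328740568 -17.203604006360358
88 240 -12.38728265736684 12.367533949454666 -26.978832255866067 -17.75119728019849
96 270 -11.839324542029047 12.100473205515893 -27.09694780808182 -17.32292005752436
104 302 -12.038646414168515 12.223870900366345 -26.938168809196483 -17.30338982420268
112 358 -12.244385940860125 12.209303859771671 -27.064581067210025 -16.635336137195786
120 1258 -12.35228037072348 12.423960404234505 -26.94681760639505 -4.254811384454398
128 783 -9.780046855099515 10.196997022807647 -24.700528103313086 -4.451321500150317
```

View pics/wrist6.png

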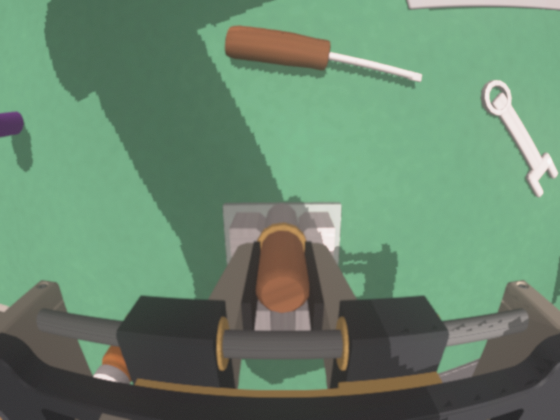

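The wrist view shows the shank at the gap mouth (282,215), upright with no contact force. I continue through the go gap.

{"name": "carry_out", "arguments": {"series": [-5,0,0,0,0,0,10,-10,0,0,0,0,0,10,-15,0,0,0,0,0,10,-20,0,0,0,0,0,10,-26,0,0,0,0,0,10,-32,0,0,0,0,0,10,-38,0,0,0,0,0,10,-43,0,0,0,0,0,10,-47,0,0,0,0,0,10,-50,0,0,0,0,0,10,-50,0,0,0,0,0,10]}}

```text
clock: 9.43
ee_pos: [571.1, 197.9, 85.6]
orientation: [-3.141, 0.002, 2.902]
wrist_force: [0.9, 0.0, -2.1]
gripper_width: 24.9
```

```bash
python3 st.py
```

```text
t 9.425 u,v,z 37.030134109490426 -0.5550802885592814 85.61433620936842 F u,v,z 0.8346836062142499 0.22340098585034454 -2.059685794784494 ori [-3.14  0.    2.9 ] w 24.93400806950255
```

{"name": "carry_out", "arguments": {"series": [-4,0.4,0,0,0,0,10,-7,0.4,0,0,0,0,10,-9,0.4,0,0,0,0,10,-10,0.4,0,0,0,0,10,-11,0.4,0,0,0,0,10,-11,0.4,0,0,0,0,10]}}

```text
clock: 10.18
ee_pos: [581.7, 195.8, 85.5]
orientation: [-3.141, 0.001, 2.902]
wrist_force: [0.6, 0.7, -1.8]
gripper_width: 25.0
```

```bash
python3 st.py
```

```text
t 10.175 u,v,z 47.842773327866574 -0.10403534912030007 85.53113420950274 F u,v,z 0.37514981207161535 0.8587695593144081 -1.770312512052331 ori [-3.14  0.    2.9 ] w 24.999130738170805
```

{"name": "carry_out", "arguments": {"series": [-1,0,0,0,0,0,10,-1.5,0,0,0,0,0,10,-2,0,0,0,0,0,10,-2,0,0,0,0,0,10]}}

```text
clock: 10.68
ee_pos: [583.0, 195.6, 85.3]
orientation: [-3.141, -0.0, 2.902]
wrist_force: [-3.8, 3.2, -0.6]
gripper_width: 24.9
```

```bash
python3 st.py
```

```text
t 10.675 u,v,z 49.127830042885655 0.03292054371423545 85.33775299402646 F u,v,z -4.407879141927864 2.1963303573835344 -0.6335779331036571 ori [-3.14 -0.    2.9 ] w 24.93119424752113
```

Contact is found about where sight predicted (TCP u≈48.5). The force is 4.4 N with a small lateral part, so I increase it gently and centre slightly.

{"name": "carry_out", "arguments": {"series": [-1,0.4,0,0,0,0,10,-1.4,0.4,0,0,0,0,10,-1.8,0.4,0,0,0,0,10,-1.8,0.4,0,0,0,0,10]}}

```text
clock: 11.18
ee_pos: [583.6, 195.6, 85.2]
orientation: [-3.14, -0.003, 2.902]
wrist_force: [-6.4, 1.3, 2.7]
gripper_width: 25.1
```

```bash
python3 st.py
```

```text
t 11.175 u,v,z 49.715816590398056 0.18742986223671157 85.19221469738206 F u,v,z -6.545791721391626 -0.2780730051395138 2.715962423724307 ori [-3.14 -0.    2.9 ] w 25.07236889329215
```

{"name": "carry_out", "arguments": {"series": [-1.6,0.1,0,0,0,0,10,-2,0.1,0,0,0,0,10,-2.3,0.1,0,0,0,0,10,-2.3,0.1,0,0,0,0,10]}}

```text
clock: 11.68
ee_pos: [584.1, 195.5, 85.1]
orientation: [-3.139, -0.008, 2.903]
wrist_force: [-9.1, 0.8, 4.6]
gripper_width: 24.8
```

```bash
python3 st.py
```

```text
t 11.675 u,v,z 50.26453663206325 0.17954361872646812 85.1194776872356 F u,v,z -8.976212721137596 -1.389031094407421 4.647190886495774 ori [-3.14 -0.01  2.9 ] w 24.84718565178061
```

{"name": "carry_out", "arguments": {"series": [-1.9,-0.1,0,0,0,0,10,-1.9,-0.1,0,0,0,0,10,-1.9,-0.1,0,0,0,0,10,-1.9,-0.1,0,0,0,0,10,-1.9,-0.1,0,0,0,0,10,-1.9,-0.1,0,0,0,0,10,-1.9,-0.1,0,0,0,0,10,-1.9,-0.1,0,0,0,0,10,-1.9,-0.1,0,0,0,0,10]}}

```text
clock: 12.8
ee_pos: [584.3, 195.4, 85.1]
orientation: [-3.138, -0.012, 2.903]
wrist_force: [-8.2, 3.1, 3.3]
gripper_width: 25.2
```

```bash
python3 st.py;  python3 snap.py wrist 7; python3 - <<'E'
from h import *
go=np.array([535.2,207.1]);ax=np.array([.9722,-.2343]);ay=np.array([.2343,.9722])
p,d,c=load("pics/wrist7.npz");P=cloud(c,d,True);hsv=cv2.cvtColor(p,cv2.COLOR_RGB2HSV);m=(hsv[...,0]<16)&(hsv[...,1]>100)
k=np.zeros_like(m);k[200:320,240:320]=True
Q=P[m&k];Q=Q[np.isfinite(Q).all(1)];z=Q[:,2];v=(Q[:,:2]-go)@ay;u=(Q[:,:2]-go)@ax
for lo in range(80,130,8):
    s=(z>lo)&(z<lo+8)
    if s.sum()>5: print(lo,s.sum(),v[s].min(),v[s].max(),u[s].min(),u[s].max())
E
```

```text
t 12.8 u,v,z 50.48226005122368 0.17450116574192145 85.13101285370718 F u,v,z -8.653302180031051 1.112964802835811 3.2620876223085262 ori [-3.14 -0.01  2.9 ] w 25.2429949960307
80 217 -11.590465495708488 12.540300836385484 35.930727023518735 45.45543847277712
88 254 -11.771566198670369 12.903591831600204 36.1937705566776 46.83460171285293
96 279 -11.531847356714957 12.776931264163078 36.20638099312576 46.259391249553
104 311 -11.804236827076494 12.806634687890796 36.55821437779484 48.06044978727895
112 370 -11.909073290183361 12.727270585083374 36.79987463223571 49.06245401604273
120 1620 -11.629666289605483 13.095326161328416 36.79513214939445 60.30563650492105
128 422 -9.032617694880226 10.817771806720868 39.273665095194644 59.04115976451084
```

The push was held at 8.7–9 N for over a second, with the tilt only about 0.03 rad. Now I back off, lift out and carry the punch to the box.

{"name": "carry_out", "arguments": {"series": [4,0,0,0,0,0,10,9,0,0,0,0,0,10,9,0,-10,0,0,0,10,9,0,-35,0,0,0,10,9,0,-65,0,0,0,10,9,0,-80,0,0,0,10,9,0,-80,0,0,0,10]}}

```text
clock: 13.72
ee_pos: [577.7, 197.6, 166.8]
orientation: [-3.14, -0.008, 2.903]
wrist_force: [0.2, -0.0, -2.7]
gripper_width: 24.6
```

```bash
python3 st.py; python3 - <<'E'
from h import *
np.set_printoptions(precision=1,suppress=True)
# tray from top & scene & wrist3
for n,fish,b in (("top0",0,(155,215,295,378)),("scene0",0,(225,282,170,266))):
    p,d,c=load(f"pics/{n}.npz");P=cloud(c,d,fish)
    Q=P[b[0]:b[1],b[2]:b[3]].reshape(-1,3);Q=Q[np.isfinite(Q).all(1)]
    yaw=np.radians(-16.4);ax=np.array([np.cos(yaw),np.sin(yaw)]);ay=np.array([-ax[1],ax[0]])
    o=np.array([615.5,-204.2]);uv=(Q[:,:2]-o)@np.c_[ax,ay]
    F=(abs(uv[:,0])<45)&(uv[:,1]>10)&(uv[:,1]<90);print(n,"floor z",np.median(Q[F,2]))
    W=Q[:,2]>26;w=uv[W];mid=w[(abs(w[:,1])<8)&(abs(w[:,0])<40)];print("divider v",np.percentile(mid[:,1],[5,50,95]))
    print("side walls u",np.percentile(w[(abs(w[:,1]-50)<25),0],[2,98]),"end v",np.percentile(w[abs(w[:,0])<15,1],[1,99]))
e=o+50*ay;print("target",e)
plan([((*e,150),2.905),((*e,79),2.905)])
E
```

```text
t 13.725 u,v,z 43.49870415433877 0.7271772919142006 166.7620370656051 F u,v,z 0.15785879646475637 -0.0014404790467437937 -2.715068741316392 ori [-3.14 -0.01  2.9 ] w 24.634012181217468
top0 floor z 4.245315247108351
divider v [-1.8  0.1  2. ]
side walls u [-55.8  54.9] end v [-110.2  110.4]
scene0 floor z 3.925219687603203
divider v [-1.6  0.8  2.5]
side walls u [-57.6  56.7] end v [-110.3  110.7]
target [ 629.6 -156.2]
(np.float64(629.6170728421438), np.float64(-156.23430127299713), 150) 2.905 -> [-134.3 -331.5   16.3] [-0. -0. -0.]
(np.float64(629.6170728421438), np.float64(-156.23430127299713), 79) 2.905 -> [-134.9 -331.3   87.3] [-0. -0. -0.]
```

{"name": "carry_out", "arguments": {"series": [-17,-42,0,0,0,0,10,-34,-84,0,0,0,0,10,-52,-128,0,0,0,0,10,-70,-172,0,0,0,0,10,-88,-216,0,0,0,0,10,-106,-260,0,0,0,0,10,-122,-300,5,0,0,0,10,-132,-324,25,0,0,0,10,-135,-331,50,0,0,0,10,-135,-331,70,0,0,0,10,-135,-331,77,0,0,0,10,-135,-331,77,0,0,0,10]}}

```text
clock: 15.22
ee_pos: [629.5, -155.1, 88.8]
orientation: [-3.14, -0.01, 2.904]
wrist_force: [0.0, 0.2, -1.2]
gripper_width: 25.0
```

```bash
python3 st.py;  python3 snap.py wrist 8; python3 snap.py scene 8; python3 -c "
import cv2
a=cv2.imread('pics/wrist8.png');b=cv2.imread('pics/scene8.png')
b=cv2.resize(b[170:300,150:280],(420,420))
cv2.imwrite('pics/c8.png',cv2.resize(cv2.hconcat([a,b]),None,fx=.8,fy=.8))"
```

```text
t 15.225 u,v,z 176.57316252975414 -330.059782992531 88.77535450265154 F u,v,z -0.007549221532391762 0.2342876126332321 -1.1944568172594563 ori [-3.14 -0.01  2.9 ] w 25.014168998991178
```

View pics/c8.png

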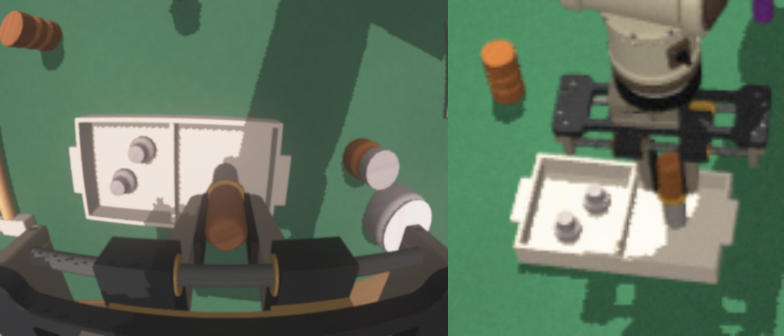

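The wrist and scene views show the shank over the empty compartment at (225,175) of the composite, clear of the dies and walls. I lower it.

{"name": "carry_out", "arguments": {"series": [0,0,5,0,0,0,10,0,0,9,0,0,0,10,0,0,11,0,0,0,10,0,0,12,0,0,0,10,0,0,13,0,0,0,10,0,0,13,0,0,0,10]}}

```text
clock: 16.08
ee_pos: [630.4, -155.7, 77.3]
orientation: [-3.139, -0.007, 2.903]
wrist_force: [-1.1, 0.5, -1.1]
gripper_width: 24.8
```

```bash
python3 st.py
```

```text
t 16.075 u,v,z 177.58702009638395 -330.449369767206 77.3347467034018 F u,v,z -1.142547001004169 0.25865078707508354 -1.1006916445267214 ori [-3.14 -0.01  2.9 ] w 24.755554556036024
```

{"name": "carry_out", "arguments": {"series": [0,0,1,0,0,0,10,0,0,2,0,0,0,10,0,0,3,0,0,0,10,0,0,3,0,0,0,10]}}

```text
clock: 16.58
ee_pos: [630.3, -155.7, 74.2]
orientation: [-3.139, -0.007, 2.903]
wrist_force: [-0.7, -0.5, -2.2]
gripper_width: 25.1
```

```bash
python3 st.py
```

```text
t 16.575 u,v,z 177.47178897017 -330.44980968887097 74.1807725049442 F u,v,z -0.5896111632582139 -0.6402427833409771 -2.2093254534281774 ori [-3.14 -0.01  2.9 ] w 25.06279138809686
```

{"name": "carry_out", "arguments": {"series": [0,0,1,0,0,0,10,0,0,2,0,0,0,10,0,0,2,0,0,0,10]}}

```text
clock: 16.95
ee_pos: [630.8, -155.9, 73.9]
orientation: [-3.139, -0.006, 2.904]
wrist_force: [-3.1, 1.6, 7.4]
gripper_width: 25.1
```

```bash
python3 st.py; python3 snap.py wrist 9; python3 - <<'E'
from h import *
p,d,c=load("pics/wrist9.npz");P=cloud(c,d,True);hsv=cv2.cvtColor(p,cv2.COLOR_RGB2HSV);m=(hsv[...,0]<16)&(hsv[...,1]>100)
k=np.zeros_like(m);k[200:320,240:320]=True
Q=P[m&k];Q=Q[np.isfinite(Q).all(1)];print("ztop",np.percentile(Q[:,2],[50,98,99.5]))
E
```

```text
t 16.95 u,v,z 178.00247173976817 -330.51790376271015 73.94280196019815 F u,v,z -3.4033106831004023 0.8044422061712855 7.364521164055358 ori [-3.14 -0.01  2.9 ] w 25.126087132673288
ztop [113.93084822 117.48861805 117.78246231]
```

The foot has touched down (up-force 7.4 N at z≈74). I relax the pose and open.

{"name": "carry_out", "arguments": {"series": [0,0,0.2,0,0,0,10,0,0,0.2,0,0,0,32,0,0,0,0,0,0,50,0,0,0,0,0,0,60,0,0,0,0,0,0,60]}}

```text
clock: 17.62
ee_pos: [630.8, -155.9, 73.9]
orientation: [-3.139, -0.006, 2.904]
wrist_force: [-0.6, -0.3, -0.6]
gripper_width: 54.7
```

{"name": "carry_out", "arguments": {"series": [0,0,-15,0,0,0,60,0,0,-45,0,0,0,60,0,0,-80,0,0,0,60,0,0,-115,0,0,0,60,0,0,-120,0,0,0,60,40,0,-120,0,0,0,60,-40,0,-120,0,0,0,60,-40,0,-120,0,0,0,60]}}

```text
clock: 18.62
ee_pos: [668.3, -164.1, 188.6]
orientation: [-3.14, -0.014, 2.903]
wrist_force: [0.7, 0.0, 0.6]
gripper_width: 55.2
```

```bash
python3 st.py;  python3 snap.py wrist 10; python3 snap.py scene 10; python3 -c "
import cv2
a=cv2.imread('pics/wrist10.png');b=cv2.imread('pics/scene10.png')
b=cv2.resize(b[140:310,140:350],(520,420))
cv2.imwrite('pics/c10.png',cv2.resize(cv2.hconcat([a,b]),None,fx=.74,fy=.74))"
python3 - <<'E'
from h import *
np.set_printoptions(precision=1,suppress=True)
yaw=np.radians(-16.4);ax=np.array([np.cos(yaw),np.sin(yaw)]);ay=np.array([-ax[1],ax[0]])
o=np.array([615.5,-204.2])+49*ay
p,d,c=load("pics/wrist10.npz");P=cloud(c,d,True);hsv=cv2.cvtColor(p,cv2.COLOR_RGB2HSV);m=(hsv[...,0]<16)&(hsv[...,1]>100)
Q=P[m];Q=Q[np.isfinite(Q).all(1)];Q=Q[np.linalg.norm(Q[:,:2]-o,axis=1)<60]
z=Q[:,2];print(np.percentile(z,[1,99]))
for lo in range(64,120,8):
    s=(z>lo)&(z<=lo+8)
    if s.sum()>5:
        (x,y),r=cv2.minEnclosingCircle(Q[s,:2].astype(np.float32));q=(np.array([x,y])-o);print(lo,s.sum(),x,y,r,"in compartment",q@ax,q@ay)
E
```

```text
t 18.625 u,v,z 216.3389777783295 -329.72480809325543 188.64664209177423 F u,v,z 0.64084836845363 0.20256038481077832 0.5687395685766321 ori [-3.14 -0.01  2.9 ] w 55.210827066887035
[ 65.3 304. ]
64 43 629.0672607421875 -155.6602325439453 14.255342483520508 in compartment -0.6895258321477741 1.3954774048343188
72 21 622.025146484375 -154.86886596679688 10.094101905822754 in compartment -7.668560042263941 0.1663656224719747
80 23 622.8754272460938 -154.92596435546875 10.632522583007812 in compartment -6.836752583023582 0.35165984928446803
88 14 622.1027221679688 -154.38241577148438 9.937630653381348 in compartment -7.731485661733991 0.6549269242744377
96 14 624.1561279296875 -154.8932647705078 11.345662117004395 in compartment -5.617390968505122 0.7446239148846824
104 25 623.6634521484375 -154.6776123046875 10.924538612365723 in compartment -6.150909361747153 0.8123995411608029
112 714 628.2344360351562 -155.6467742919922 12.086609840393066 in compartment -1.4922660344080851 1.1732471529278878
```

View pics/c10.png

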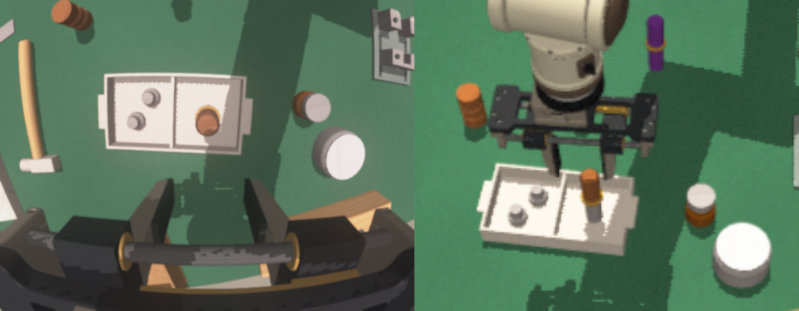

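The punch stands upright near the centre of the empty compartment at (207,120) of the composite, and the dies, jar, tin and slicker look unmoved. The gripper is clear, so I hand in.

```bash
python3 -c "
from workcell import workorder;print(workorder.hand_in())"
```

```text
the job is handed in; nothing more can be done
None
```

The punch went through the go gap, was held against the no-go fork and did not go in. It now stands in the empty compartment, and the job is handed in at about 18.6 s of the 62 s. The hand-in gave no verdict.

- **Go gap:** I carried the punch upright to the gauge and slid the shank through from the open end. There was almost no contact force on the way.
- **No-go fork:** The shank stopped where the camera measurement had put the fork, about 54 mm past the go gap's centre. The last readings were 9.0 N as I reached full push and 8.7 N about 1.1 s later, with a tilt of about 0.03 rad. That is slightly under the 10 N asked for. The highest push I read was about 9 N.
- **Set-down:** I lifted the punch out, lowered it until it touched (7.4 N), opened the fingers and backed away.
- **Last checks:** In the final pictures the punch stands upright within 2 mm of the compartment's centre, with its top at about 117 mm. The gripper is about 70 mm above it, and the wrist force is close to zero.
- **Bystanders:** The dies, jar, tin, slicker and mallet look unmoved by eye, but I did not measure them. The awl was last seen in place before the push, and I did not check the iron.
- **Disagreements:** The depth slices on the side of the handle were too few to measure its final tilt exactly. At set-down the sideways wrist force was about 3.4 N, so the foot probably touched slightly tilted. It levelled when released.

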